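Shut the supply drawer and press its label holder into the label slot

ROBOT

A 6-joint arm with a two-finger parallel gripper is mounted at the origin on the work surface. World frame = base frame: x ahead of the robot, y to its left, z up, the work surface at z = 0. Lengths are in mm, angles in rad, forces in N, time in s.
With the tool pointing down it reaches from about 275 to 1000 mm from the base axis. Payload 8.4 kg.
Tool frame: the origin (TCP) lies midway between the tips of the shut fingers; the grasp point (between the pads) lies 19 mm behind it; z points along the fingers, y is the direction in which the jaws open and shut (so a half turn about z gives the same grasp; the last joint's range is limited). The gripper opens to 85 mm and grips with 20 to 120 N. Pads are 22 mm wide; open, the fingers measure 114 mm over their backs; the gripper's body (76 mm by 85 mm) begins 54 mm behind the grasp point. The pads swing forward as they close: fully open they stand 13 mm farther back than shut.
Start: joints at [-1.103, 0.353, 1.633, -0, 1.155, -0.002], TCP at [282.941, -557.29, 231.281] pointing down, gripper open.
Joint ranges: [-2.63, 2.63], [-0.92, 2.1], [0.06, 2.66], [-1.3, 4.44], [0, 2.69], [-3.02, 3.02]. Speed limits (rad/s): [2.22, 2.22, 2.79, 3.14, 3.14, 3.14].

INTERFACE

Orientations are given as [roll, pitch, yaw] about the fixed x, y, z axes, in that order (R = Rz(yaw) Ry(pitch) Rx(roll)).
In Python, from rig import * gives the robot as it stands.
- The arm moves only by the tool play_rows, never from a script. Its argument "moves" is a list of rows, each a list of 3 entries, a list of its own where there are three numbers: the shift along the tool's x, y, z in m, then the turn, a rotation vector about the tool's x, y, z in rad, then the opening in per cent of the stroke, from 0 (shut) to 100 (fully open). In form: [[[x, y, z], [rx, ry, rz], fingers], ...]. A call has 1 to 20 rows; each row shifts and turns the commanded pose from where the row before left it, along the tool's axes as they then stand; what a row does not reach is not made up. A row lasts 1/10 s, in which the tool goes at most 50 mm and 8.59 degrees, less where a joint would pass 70% of its speed; a pose out of reach is approached as far as the arm can. A call is refused whole if a number of a shift passes 0.05 or a number of a turn 0.15, either way. A call with a gripper value outside its range is refused whole. The fingers move at their own pace and stop on an object; "squeeze" is the grip in N (left out, the last holds). Time passes only in rows, so rows that do not move let the fingers close. It gives the time, the measured TCP pose, the force and the opening at its end, in the units of the state.
- sense(): the state, without advancing time (a new reading comes with each control period).
- grab_frame(name): name is "scene" or "top" or "wrist"; returns a dict with "pixels" (420x560x3 uint8, red, green, blue), "intrinsics" (3x3 intrinsics, pixels), "R" (3x3) and "t" (3): a world point X has camera coordinates R X + t. Camera axes: x right, y down, z forward; pixel columns grow to the right and rows downward; lengths in mm; the calibration is good to about 2 mm. A picture is of the moment at which its call begins. There is no depth.
- sign_off(): hands the job in, once; it reports no verdict.
The state is a dict: "clock": time; "qpos": joint angles; "qvel": joint speeds; "joint_efforts": joint torques, N m; "eef_pos": TCP position; "tcp_rot": TCP orientation; "contact_force": force on the tool from outside, world axes, zero at the start; "wrist_torque": the same for the moment, N m; "opening": opening from 0.0 (shut) to 1.0 (fully open).
Only numpy, scipy, OpenCV 4.12 (cv2) and the standard library are available. Lean on these libraries where they do the work, as an engineer would, in place of code of your own. Each camera call takes 0.05 s, during which the arm holds its last target. There are 200 camera calls.

TASK

Push the open drawer of the desk-top drawer unit fully home until it clicks into its detent. Then take the label holder from its wooden stand, slip its bottom edge down behind the metal lip on top of that same unit, and press it down against the sprung shoe until it is fully home on the deck, without forcing it. Finish while still holding it pressed home and upright (a helper will then pin it), with the drawer still shut and the other things on the table left alone.

Things in the scene. Friction and masses are not known exactly. Their poses are not given: they have to be found in the camera images.
- unit: drawer unit to work on (its drawer is open, its label slot empty): black plastic, fixed to the table, 220 deep (x), 160 wide (y), deck (top) 100 mm above the table. Origin: centre of its underside; z up; its front faces its own -x, roughly the robot. Behind the slot is a tray with walls to 120 mm above the table.
- unit2: bystander: second unit of the same make, fixed, drawer shut; a fixed label holder stands in its slot, up to 190 mm above the table. Origin and axes as for the first.
- drawer (a joint): how far the unit's drawer is out towards the unit's -x, m: 0 fully home, 0.045 to 0.075 at the start. Light friction (about 1 N); from about 0.012 to 0.006 a sprung-ball detent resists with up to about 6 N, then draws the drawer on to a firm stop at 0 and keeps it there.
- drawer_face (a point): point on the outer face of the drawer front, midway across, 75 mm above the table; axes as the unit's. The face is flat, 146 wide, 10 to 88 mm above the table; a grip strip 60 wide projects 14 mm from its middle, 23 to 39 mm above the table. With the drawer home the face is flush with the unit's front, 110 mm in front (-x) of the unit's origin.
- slot (a point): centre of the label slot at deck level (100 mm above the table, 70 mm in front of the unit's origin); axes as the unit's. The slot runs along y, open above: 14 mm wide in x between the aluminium lip in front (12 mm high, then flaring outward to 18 mm above the deck) and the tray wall behind (20 mm above the deck); end stops 14 mm high, 70 mm apart in y.
- shoe (a joint): travel of the steel shoe in the middle of the slot (12 by 30 mm), m: 0 up, its top 8 mm above the deck; 0.008 pressed level with the deck, when the holder stands fully home on the deck, which is rigid. Its spring takes 2.5 N to start and 10.5 N at 0.008, and lifts the holder again when let go.
- holder_center (a point): centre of the loose label holder: an upright white plastic frame 10 thick (its x), 60 wide (y), 90 high (z), about 70 g, same on both faces and either way round. Its bottom edge is 45 mm below this point. At the start it stands in the stand, bottom 7 mm above the table. Its thickness can be gripped from above anywhere from the centre upward.
- stand: wooden stand, fixed to the table, 60 (x) by 90 (y) by 25 mm high, with a groove along y, 13 mm wide and 18 mm deep, that holds the label holder upright. Origin: centre of its underside.
- brush_cup: bystander: white cup 72 mm across, 95 mm high, with brushes to about 175 mm. Origin: underside centre.
- tape: bystander: roll of grey tape lying flat, 92 mm across, 26 high. Origin: underside centre.
- glue_stick: bystander: white glue stick standing, 28 mm across, 85 high. Origin: underside centre.
- scissors: bystander: scissors lying flat, about 160 long (x), 9 high. Origin: under the pivot.
- water_bottle: bystander: blue bottle, 66 mm across, 190 high. Origin: underside centre.
- stone: bystander: grey paperweight stone, 64 mm across, 28 high. Origin: underside centre.
- card_box: bystander: cardboard box 110 by 150 by 50 mm high. Origin: underside centre.

How it is judged:
By the outcome, as a careful person would: the job done as asked, in the order asked, and still so for the second after the job is handed in, while the arm keeps its last pose, push and grip.
It also fails if it takes over 58 s, if anything falls off the work surface, if the arm or the gripper's body presses on something with over 40 N, if the wrist force passes 120 N, or if a joint passes its speed limit or range.

## Working session

There is one attempt and no reset: what is moved stays moved. The work goes in short steps, Python scripts to look and compute and a tool call to move; the robot and the scene stay as the last step left them, time stands still between calls to the robot, and variables do not carry over. Pictures are saved under pics/ and viewed, about 8 in all and at most 12, crops included, and the job is handed in when it is done.

Besides the shell and the picture viewer there is one more tool, called after "Emit:" by a JSON object that holds its "op" and its "data", one argument or row to a line. play_rows: Moves the arm, as the interface text tells. Its arguments: {"type":"object","properties":{"moves":{"type":"array"},"squeeze":{"type":"number"}},"required":["moves"]}

```bash
mkdir -p pics; cat > h.py <<'E'
from rig import *
import numpy as np, cv2
def snap(n,f):
    d=grab_frame(n); cv2.imwrite(f'pics/{f}.png',d['pixels'][:,:,::-1]); np.savez(f'{f}.npz',**{k:np.array(v) for k,v in d.items()}); return d
def ray(d,u,v,z):
    R=np.array(d['R']);t=np.array(d['t']);K=np.array(d['intrinsics'])
    c=-R.T@t; r=R.T@np.linalg.inv(K)@np.array([u,v,1.]); return c+r*(z-c[2])/r[2]
def proj(d,X):
    p=np.array(d['intrinsics'])@(np.array(d['R'])@np.array(X)+np.array(d['t'])); return p[:2]/p[2]
E
python3 - <<'E'
from h import *
for n in('scene','top'):
    d=snap(n,n+'0'); print(n,-np.array(d['R']).T@d['t'],d['R'],d['intrinsics'])
print(sense())
E
```

```text
scene [1119.6232574  -691.33976005 1178.05930934] [[ 0.73049932  0.68283691  0.01022285]
 [ 0.53405201 -0.56187136 -0.63173494]
 [-0.42562801  0.46694147 -0.77511706]] [[541.92285799   0.         277.60421074]
 [  0.         541.92285799 203.12371634]
 [  0.           0.           1.        ]]
top [ 301.75775527  -14.28476848 1207.82667657] [[-0.00565467 -0.99998057  0.00262401]
 [-0.98087731  0.00503611 -0.19456193]
 [ 0.19454494 -0.00367402 -0.98088673]] [[409.59954003   0.         282.61956391]
 [  0.         409.59954003 209.07316903]
 [  0.           0.           1.        ]]
{'clock': 0.1, 'qpos': array([-1.10337187e+00,  3.53597875e-01,  1.63405191e+00, -7.01697259e-06,
        1.15519265e+00, -2.39278178e-03]), 'qvel': array([ 7.40374456e-05, -4.24723153e-04, -9.99579699e-04, -7.13616413e-04,
        2.55699149e-04,  6.35500902e-05]), 'joint_efforts': array([ 9.63850762e-04, -6.06355834e+01, -3.42820287e+01,  3.97958189e-06,
        3.90473142e-03,  1.41735592e-05]), 'eef_pos': array([ 282.76424528, -556.90461154,  230.62825404]), 'tcp_rot': array([-3.14034287e+00,  3.42563701e-06,  4.69820079e-01]), 'contact_force': array([-0.40296459, -0.54547863,  0.23126218]), 'wrist_torque': array([-0.00225923,  0.02690518, -0.00979992]), 'opening': 1.004173674589596}
```

View pics/scene0.png

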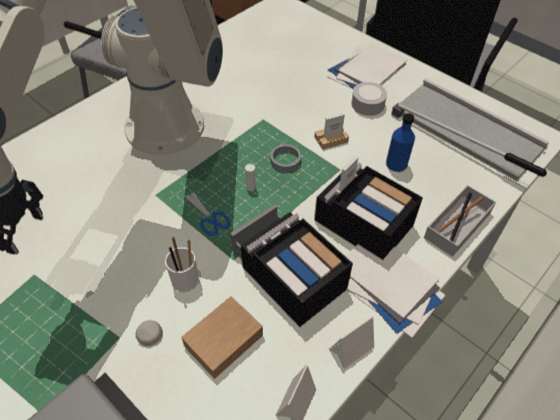

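View pics/top0.png

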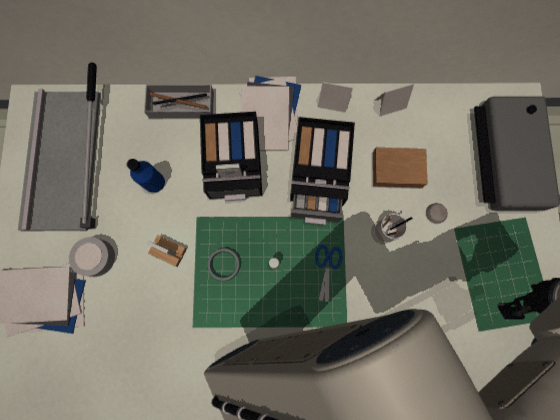

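Top view: the work unit is at about (322,165) with its drawer out at (317,208). Unit2 with its fixed holder is at (231,155), and the stand with the loose holder at (168,250). I'll zoom in on these.

```bash
python3 - <<'E'
import cv2,numpy as np
a=cv2.imread('pics/top0.png');b=cv2.imread('pics/scene0.png')
f=lambda i,x,y,w,h,s:cv2.resize(i[y:y+h,x:x+w],None,fx=s,fy=s,interpolation=cv2.INTER_CUBIC)
A=f(a,280,110,90,120,5)     # 450x600
B=f(a,140,225,58,50,6)      # 348x300
C=f(b,305,105,58,50,6)
cv2.imwrite('pics/z0.png',np.hstack([A,np.vstack([B,C])]))
E
```

```text
(no output)
```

View pics/z0.png

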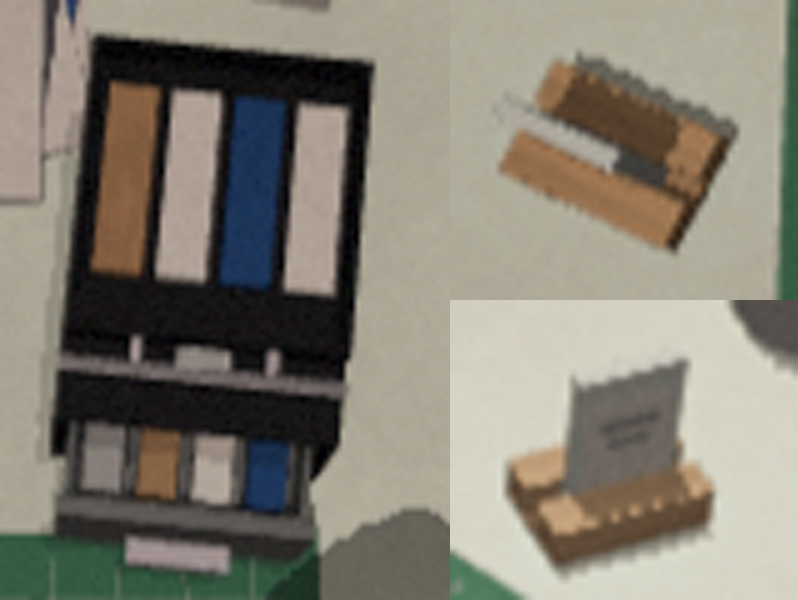

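```bash
python3 - <<'E'
from h import *
T=np.load('top0.npz');S=np.load('scene0.npz')
def A(x,y,z):return ray(T,280+(x-2)/5,110+(y-2)/5,z)[:2].round(1)
def B(x,y,z):return ray(T,140+(x-450-2.5)/6,225+(y-2.5)/6,z)[:2].round(1)
def C(x,y,z):return ray(S,305+(x-450-2.5)/6,105+(y-300-2.5)/6,z)[:2].round(1)
print('back',A(95,38,120),A(372,65,120)); print('lip',A(60,358,118),A(343,390,118))
print('stops',A(137,350,114),A(272,362,114),'shoe',A(205,357,108))
print('drawer front top',A(55,525,88),A(312,545,88),A(185,535,88))
print('stand',B(560,60,25),B(735,130,25),B(672,250,25),B(500,170,25))
print('holder top: top view',B(500,103,97),B(618,158,97),' scene',C(575,380,97),C(688,360,97))
print('bottle',ray(T,152,180,0),'deck')
E
```

```text
back [782.7 -65.1] [ 765.7 -221.6]
lip [595.9 -43.5] [ 577.  -198.5]
stops [601.4 -86.2] [ 594.1 -160.6] shoe [ 598.8 -124.3]
drawer front top [508.1 -40.6] [ 496.1 -183.1] [ 502.1 -112.7]
stand [462.6 344.1] [428.2 258. ] [371.  285.8] [409.6 370. ]
holder top: top view [433.4 348.4] [408.2 293.7]  scene [406.6 294.6] [437.7 344.7]
bottle [633.65318982 378.61601693   0.        ] deck
```

Emit:
{"op": "play_rows", "data": {
  "moves": [
    [[0,0,0],[0,0,0.144],0],
    [[0,0,0],[0,0,0.144],0],
    [[0,0,0],[0,0,0.144],0],
    [[0,0,0],[0,0,0.144],0],
    [[0.009,-0.0332,0],[0,0,0],0],
    [[0.009,-0.0332,0],[0,0,0],0],
    [[0.009,-0.0332,0],[0,0,0],0],
    [[0.009,-0.0332,0],[0,0,0],0],
    [[0.009,-0.0332,0],[0,0,0],0],
    [[0.009,-0.0332,0],[0,0,0],0],
    [[0.009,-0.0332,0],[0,0,0],0],
    [[0.009,-0.0332,0],[0,0,0],0],
    [[0.009,-0.0332,0],[0,0,0],0],
    [[0.009,-0.0332,0],[0,0,0],0],
    [[0.009,-0.0332,0],[0,0,0],0],
    [[0.009,-0.0332,0],[0,0,0],0],
    [[0.009,-0.0332,0],[0,0,0],0],
    [[0.009,-0.0332,0],[0,0,0],0],
    [[0,0,0],[0,0,0],0],
    [[0,0,0],[0,0,0],0]
  ]
}}

```text
clock: 2.1
eef_pos: [457.4, -107.9, 231.0]
tcp_rot: [3.141, 0.001, -0.104]
contact_force: [-0.7, -0.7, 0.3]
opening: -0.001
```

```bash
python3 - <<'E'
from h import *
s=sense();print(s['eef_pos'],s['tcp_rot'],s['qpos'],s['contact_force'])
d=snap('wrist','w1');print(-np.array(d['R']).T@d['t'])
E
```

```text
[ 457.39723536 -107.90714674  231.0338207 ] [ 3.14139510e+00  6.31860263e-04 -1.04108111e-01] [-2.34668461e-01  1.09448420e-01  1.95311152e+00 -3.15422596e-04
  1.07963350e+00  1.44038477e+00] [-0.69675569 -0.74242501  0.29233899]
[ 537.0262402  -117.76291601  373.38461109]
```

View pics/w1.png

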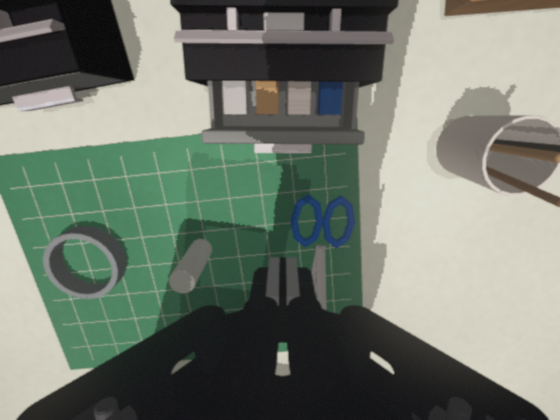

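The wrist view shows the drawer front edge at rows 131–143, centred at u≈283. The lip runs from (176,37) to (392,39), and the end stops are at u≈232 and 336. The path down is clear, because the scissors are to the right and lie flat.

```bash
python3 - <<'E'
from h import *
W=np.load('w1.npz')
for n,u,v,z in[('lipL',176,37,118),('lipR',392,39,118),('stopL',232,20,114),('stopR',336,20,114),('shoe',284,22,108),('drL',204,142,88),('drR',363,143,88),('shoeback',284,13,108),('lipback',284,31,118)]:
    print(n,ray(W,u,v,z)[:2].round(1))
g=ray(W,190,282,85);print('glue',g)
E
```

```text
lipL [594.1 -46. ]
lipR [ 576.6 -202.1]
stopL [601.6 -87.7]
stopR [ 593.8 -162.9]
shoe [ 597.8 -125.3]
drL [516.  -45.1]
drR [ 500.4 -186.6]
shoeback [ 603.6 -125.9]
lipback [ 589.9 -124.5]
glue [375.24850116  -3.59833916  85.        ]
```

Emit:
{"op": "play_rows", "data": {
  "moves": [
    [[0,0,0.02],[0,0,0],0],
    [[0,0,0.03],[0,0,0],0],
    [[0,0,0.03],[0,0,0],0],
    [[0,0,0.03],[0,0,0],0],
    [[0,0,0.03],[0,0,0],0],
    [[0,0,0.02],[0,0,0],0],
    [[0,0,0.011],[0,0,0],0],
    [[0.01,0,0],[0,0,0],0],
    [[0.01,0,0],[0,0,0],0],
    [[0.005,0,0],[0,0,0],0],
    [[0.005,0,0],[0,0,0],0],
    [[0.005,0,0],[0,0,0],0],
    [[0.005,0,0],[0,0,0],0],
    [[0.005,0,0],[0,0,0],0],
    [[0.005,0,0],[0,0,0],0]
  ]
}}

```text
clock: 3.65
eef_pos: [507.4, -113.7, 60.3]
tcp_rot: [-3.142, 0.0, -0.106]
contact_force: [-0.0, 0.4, 1.1]
opening: 0.0
```

Emit:
{"op": "play_rows", "data": {
  "moves": [
    [[0.006,0,0],[0,0,0],0],
    [[0.006,0,0],[0,0,0],0],
    [[0.006,0,0],[0,0,0],0],
    [[0.005,0,0],[0,0,0],0],
    [[0.004,0,0],[0,0,0],0]
  ]
}}

```text
clock: 4.15
eef_pos: [534.5, -116.7, 60.2]
tcp_rot: [3.142, -0.0, -0.106]
contact_force: [-1.0, 0.1, 0.9]
opening: -0.0
```

Emit:
{"op": "play_rows", "data": {
  "moves": [
    [[0.003,0,0],[0,0,0],0],
    [[0.003,0,0],[0,0,0],0]
  ]
}}

```text
clock: 4.35
eef_pos: [537.4, -116.9, 59.8]
tcp_rot: [-3.141, 0.006, -0.106]
contact_force: [-14.7, 0.1, 8.9]
opening: 0.001
```

Emit:
{"op": "play_rows", "data": {
  "moves": [
    [[0.002,0,0],[0,0,0],0],
    [[0.002,0,0],[0,0,0],0]
  ]
}}

```text
clock: 4.55
eef_pos: [541.3, -117.3, 59.6]
tcp_rot: [-3.141, 0.005, -0.106]
contact_force: [-5.1, -0.0, -0.7]
opening: -0.004
```

Emit:
{"op": "play_rows", "data": {
  "moves": [
    [[0.002,0,0],[0,0,0],0],
    [[0.002,0,0],[0,0,0],0]
  ]
}}

```text
clock: 4.75
eef_pos: [547.0, -117.9, 60.0]
tcp_rot: [-3.141, 0.002, -0.106]
contact_force: [-8.9, 1.0, 2.7]
opening: -0.0
```

Emit:
{"op": "play_rows", "data": {
  "moves": [
    [[0.002,0,0],[0,0,0],0],
    [[0,0,0],[0,0,0],0]
  ]
}}

```text
clock: 4.95
eef_pos: [546.8, -117.7, 59.4]
tcp_rot: [-3.141, 0.007, -0.106]
contact_force: [-11.4, 0.7, 3.2]
opening: 0.003
```

Emit:
{"op": "play_rows", "data": {
  "moves": [
    [[-0.005,0,0],[0,0,0],0],
    [[-0.02,0,0],[0,0,0],0],
    [[-0.03,0,0],[0,0,0],0],
    [[-0.03,0,0],[0,0,0],0],
    [[0,0,-0.03],[0,0,0],100],
    [[0,0,-0.04],[0,0,0],100],
    [[0,0,-0.04],[0,0,0],100],
    [[0,0,-0.04],[0,0,0],100],
    [[0,0,-0.03],[0,0,0],100],
    [[0.03,0,-0.02],[0,0,0],100],
    [[0.03,0,-0.01],[0,0,0],100],
    [[0,0,0],[0,0,0],100],
    [[0,0,0],[0,0,0],100]
  ]
}}

```text
clock: 6.25
eef_pos: [525.6, -115.7, 270.4]
tcp_rot: [3.142, -0.001, -0.106]
contact_force: [-0.4, 0.3, -0.0]
opening: 0.999
```

```bash
python3 - <<'E'
from h import *
d=snap('wrist','w2');s=sense();print(s['eef_pos'],s['tcp_rot'],s['contact_force'])
E
```

```text
[ 524.66047686 -115.53218936  269.83009411] [-3.14149111e+00  5.48129336e-04 -1.06080050e-01] [-0.31669166  0.19247586 -0.09975685]
```

View pics/w2.png

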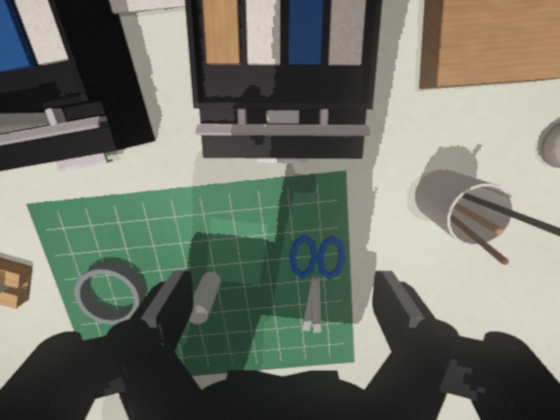

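Drawer shut: the front is flush with the deck edge at row 158, and only the grip strip shows at (283,160). Next I'll measure the slot from this view.

```bash
python3 - <<'E'
from h import *
W=np.load('w2.npz');g=W['pixels'].astype(int).sum(2)//3
print('shoe col',[(v,g[v,278:288].mean().round()) for v in range(98,142)])
print('row116',[(u,g[112:118,u].mean().round()) for u in range(232,336)if g[112:118,u].mean()>60])
print('lip ends', [ [ (u) for u in range(185,385) if g[v,u]>70][::400] for v in (128,130,132)], [np.where(g[130,185:380]>70)[0][[0,-1]]+185])
for u in(205,225,345,360): print(u,np.where(g[118:142,u]>70)[0][[0,-1]]+118)
for u,v,z in[(197,130,118),(369,130,118),(241,116,114),(324,116,114),(283,117,108)]: print(u,v,ray(W,u,v,z)[:2].round(1))
E
```

```text
shoe col [(98, np.float64(30.0)), (99, np.float64(30.0)), (100, np.float64(29.0)), (101, np.float64(29.0)), (102, np.float64(30.0)), (103, np.float64(35.0)), (104, np.float64(36.0)), (105, np.float64(36.0)), (106, np.float64(36.0)), (107, np.float64(36.0)), (108, np.float64(35.0)), (109, np.float64(47.0)), (110, np.float64(88.0)), (111, np.float64(119.0)), (112, np.float64(126.0)), (113, np.float64(128.0)), (114, np.float64(128.0)), (115, np.float64(128.0)), (116, np.float64(128.0)), (117, np.float64(127.0)), (118, np.float64(127.0)), (119, np.float64(127.0)), (120, np.float64(126.0)), (121, np.float64(126.0)), (122, np.float64(116.0)), (123, np.float64(85.0)), (124, np.float64(86.0)), (125, np.float64(115.0)), (126, np.float64(118.0)), (127, np.float64(116.0)), (128, np.float64(116.0)), (129, np.float64(115.0)), (130, np.float64(116.0)), (131, np.float64(115.0)), (132, np.float64(113.0)), (133, np.float64(111.0)), (134, np.float64(104.0)), (135, np.float64(78.0)), (136, np.float64(47.0)), (137, np.float64(36.0)), (138, np.float64(34.0)), (139, np.float64(36.0)), (140, np.float64(36.
[... 956 characters left out ...]
at64(128.0)), (292, np.float64(128.0)), (293, np.float64(127.0)), (294, np.float64(127.0)), (295, np.float64(128.0)), (296, np.float64(127.0)), (297, np.float64(122.0)), (298, np.float64(105.0)), (299, np.float64(64.0)), (319, np.float64(62.0)), (320, np.float64(93.0)), (321, np.float64(117.0)), (322, np.float64(132.0)), (323, np.float64(135.0)), (324, np.float64(134.0)), (325, np.float64(134.0)), (326, np.float64(132.0)), (327, np.float64(116.0)), (328, np.float64(71.0))]
lip ends [[185], [185], [185]] [array([185, 379])]
205 [123 135]
225 [124 136]
345 [125 135]
360 [124 135]
197 130 [595.2 -46.2]
369 130 [ 578.6 -202.5]
241 116 [603.  -87.4]
324 116 [ 595.  -162.9]
283 117 [ 598.  -125.5]
```

```bash
python3 - <<'E'
from h import *
W=np.load('w2.npz');print(ray(W,282.2,116.2,108))
E
```

```text
[ 598.7644117  -124.84637292  108.        ]
```

Emit:
{"op": "play_rows", "data": {
  "moves": [
    [[0,0,0],[0,0,-0.1385],100],
    [[0,0,0],[0,0,-0.1385],100],
    [[0,0,0],[0,0,-0.1385],100],
    [[0,0,0],[0,0,-0.1385],100],
    [[0,0,0],[0,0,-0.1385],100],
    [[0,0,0],[0,0,-0.1385],100],
    [[0,0,0],[0,0,-0.1385],100],
    [[0,0,0],[0,0,-0.1385],100],
    [[0,0,0],[0,0,-0.1385],100]
  ]
}}

```text
clock: 7.2
eef_pos: [523.9, -115.5, 269.6]
tcp_rot: [-3.14, 0.0, 1.146]
contact_force: [-0.2, -0.6, 0.1]
opening: 0.999
```

Emit:
{"op": "play_rows", "data": {
  "moves": [
    [[0.02,-0.019,0],[0,0,0],100],
    [[0.02,-0.019,0],[0,0,0],100],
    [[0.02,-0.019,0],[0,0,0],100],
    [[0.02,-0.019,0],[0,0,0],100],
    [[0.02,-0.019,0],[0,0,0],100],
    [[0.02,-0.019,0],[0,0,0],100],
    [[0.02,-0.019,0],[0,0,0],100],
    [[0.02,-0.019,0],[0,0,0],100],
    [[0.02,-0.019,0],[0,0,0],100],
    [[0.02,-0.019,0],[0,0,0],100],
    [[0.02,-0.019,0],[0,0,0],100],
    [[0.02,-0.019,0],[0,0,0],100],
    [[0.02,-0.019,0],[0,0,0],100],
    [[0.02,-0.019,0],[0,0,0],100],
    [[0.013,-0.011,0.02],[0,0,0],100],
    [[0,0,0],[0,0,0],100],
    [[0,0,0],[0,0,0],100]
  ]
}}

```text
clock: 8.9
eef_pos: [394.8, 265.5, 249.8]
tcp_rot: [-3.141, 0.002, 1.141]
contact_force: [0.4, 0.2, 1.6]
opening: 0.996
```

```bash
python3 - <<'E'
from h import *
d=snap('wrist','w3');s=sense();print(s['eef_pos'],s['tcp_rot'],s['contact_force'],proj(d,[421,320.5,97]))
E
```

```text
[395.34569735 265.4249231  250.29701867] [-3.14143668e+00  7.90807059e-04  1.14054166e+00] [0.26910502 0.41888868 0.59401391] [282.94578004 128.99143082]
```

View pics/w3.png

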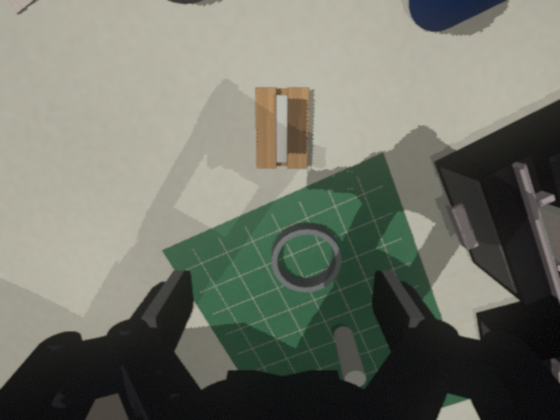

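The holder's top edge runs from (282,96) to (282,163) and lies almost exactly along the image column, so the yaw is right. I'll pin down its centre.

```bash
python3 - <<'E'
from h import *
W=np.load('w3.npz');p=W['pixels'][90:170,256:310]
hsv=cv2.cvtColor(p,cv2.COLOR_RGB2HSV);m=((hsv[...,1]<45)&(hsv[...,2]>110)).astype(np.uint8)
n,l,st,c=cv2.connectedComponentsWithStats(m)
i=[k for k in range(1,n) if st[k,4]>200 and abs(c[k][0]-26)<10][0];print(st[i],c[i])
cn=cv2.findContours((l==i).astype(np.uint8),0,2)[0][0];r=cv2.minAreaRect(cn);print(r)
u,v=r[0][0]+256,r[0][1]+90
X=ray(W,u,v,97);print(u,v,X)
s=sense();y=s['tcp_rot'][2];d=X-s['eef_pos'];print('tool dx,dy',d[0]*np.cos(y)+d[1]*np.sin(y),d[0]*np.sin(y)-d[1]*np.cos(y))
a=ray(W,u,99,97);b=ray(W,u,160,97);print('edge dir yaw along col',np.arctan2((a-b)[1],(a-b)[0]))
E
```

```text
[ 20   5  12  68 759] [25.28722003 37.21212121]
((25.5, 38.5), (67.0, 11.0), 90.0)
281.5 128.5 [419.97970934 321.44445471  97.        ]
tool dx,dy 61.188789066574685 -0.9770166686006974
edge dir yaw along col 1.1410891173830466
```

Emit:
{"op": "play_rows", "data": {
  "moves": [
    [[0.02,-0.001,0],[0,0,0],100],
    [[0.02,0,0],[0,0,0],100],
    [[0.021,0,0.02],[0,0,0],60],
    [[0,0,0.035],[0,0,0],50],
    [[0,0,0.035],[0,0,0],50],
    [[0,0,0.035],[0,0,0],50],
    [[0,0,0.03],[0,0,0],50],
    [[0,0,0.02],[0,0,0],50],
    [[0,0,0.01],[0,0,0],50],
    [[0,0,0.01],[0,0,0],50],
    [[0,0,0],[0,0,0],50],
    [[0,0,0],[0,0,0],50]
  ]
}}

```text
clock: 10.15
eef_pos: [420.8, 322.2, 56.0]
tcp_rot: [3.141, -0.001, 1.14]
contact_force: [0.8, -1.1, 0.2]
opening: 0.5
```

Emit:
{"op": "play_rows", "data": {
  "moves": [
    [[0,0,0],[0,0,0],25],
    [[0,0,0],[0,0,0],15],
    [[0,0,0],[0,0,0],5],
    [[0,0,0],[0,0,0],0],
    [[0,0,0],[0,0,0],0],
    [[0,0,0],[0,0,0],0],
    [[0,0,0],[0,0,0],0]
  ],
  "squeeze": 40
}}

```text
clock: 10.85
eef_pos: [420.7, 322.4, 56.0]
tcp_rot: [3.141, -0.001, 1.14]
contact_force: [0.0, -1.1, 7.5]
opening: 0.113
```

Emit:
{"op": "play_rows", "data": {
  "moves": [
    [[0,0,-0.005],[0,0,0],0],
    [[0,0,-0.01],[0,0,0],0],
    [[0,0,-0.02],[0,0,0],0],
    [[0,0,-0.03],[0,0,0],0],
    [[0,0,-0.03],[0,0,0],0],
    [[0,0,-0.03],[0,0,0],0],
    [[0,0,-0.025],[0,0,0],0],
    [[0,0,-0.01],[0,0,0],0],
    [[0,0,0],[0,0,-0.108],0],
    [[0,0,0],[0,0,-0.108],0],
    [[0,0,0],[0,0,-0.108],0],
    [[0,0,0],[0,0,0],0]
  ]
}}

```text
clock: 12.05
eef_pos: [419.8, 321.7, 214.8]
tcp_rot: [-3.141, 0.001, 1.466]
contact_force: [0.1, -0.1, -0.3]
opening: 0.111
```

Emit:
{"op": "play_rows", "data": {
  "moves": [
    [[-0.02,0.005,0],[0,0,0],0],
    [[-0.025,0.006,0],[0,0,0],0],
    [[-0.025,0.006,0],[0,0,0],0],
    [[-0.025,0.006,0],[0,0,0],0],
    [[-0.025,0.006,0],[0,0,0],0],
    [[-0.025,0.006,0],[0,0,0],0],
    [[-0.025,0.006,0],[0,0,0],0],
    [[-0.025,0.006,0],[0,0,0],0],
    [[-0.025,0.006,0],[0,0,0],0],
    [[-0.025,0.006,0],[0,0,0],0],
    [[-0.025,0.006,0],[0,0,0],0],
    [[-0.025,0.006,0],[0,0,0],0],
    [[-0.025,0.006,0],[0,0,0],0],
    [[-0.025,0.006,0],[0,0,0],0],
    [[-0.025,0.006,0],[0,0,0],0],
    [[-0.025,0.006,0],[0,0,0],0],
    [[-0.025,0.006,0],[0,0,0],0],
    [[-0.005,0.004,0],[0,0,0],0],
    [[0,0,0],[0,0,0],0]
  ]
}}

```text
clock: 13.95
eef_pos: [479.5, -112.2, 215.0]
tcp_rot: [-3.141, -0.0, 1.461]
contact_force: [-0.3, -0.8, -1.1]
opening: 0.108
```

Emit:
{"op": "play_rows", "data": {
  "moves": [
    [[0,0.015,0],[0,0,0],0],
    [[0,0.02,0],[0,0,0],0],
    [[0,0.02,0],[0,0,0],0],
    [[0,0.02,0],[0,0,0],0],
    [[0,0.02,0],[0,0,0],0],
    [[0,0.015,0],[0,0,0],0],
    [[0,0.01,0.01],[0,0,0],0],
    [[0,0,0.01],[0,0,0],0],
    [[0,0,0],[0,0,0],0]
  ]
}}

```text
clock: 14.85
eef_pos: [597.1, -123.5, 192.7]
tcp_rot: [-3.137, -0.0, 1.465]
contact_force: [-0.7, -0.9, -0.3]
opening: 0.109
```

```bash
python3 - <<'E'
from h import *
d=snap('wrist','w4');e=snap('scene','s4');s=sense();print(s['eef_pos'],s['tcp_rot'],s['contact_force'],proj(d,[598.8,-124.8,100]),proj(e,[598.8,-124.8,100]))
f=lambda i,x,y,w,h,k:cv2.resize(i[y:y+h,x:x+w],None,fx=k,fy=k,interpolation=cv2.INTER_CUBIC)
a=d['pixels'];u,v=proj(e,[598.8,-124.8,130]).astype(int)
b=f(e['pixels'],u-40,v-70,66,105,4)
cv2.imwrite('pics/c4.png',np.hstack([cv2.resize(a[:420,10:],(535,420)),b])[:,:,::-1]); print(u,v)
E
```

```text
[ 597.69752956 -124.0543518   194.45016436] [-3.13955528e+00 -2.28867542e-04  1.46432332e+00] [ 1.3842323   0.22199423 -0.93331222] [284.88765345 214.55358651] [275.70700176 237.79890628]
275 230
```

View pics/c4.png

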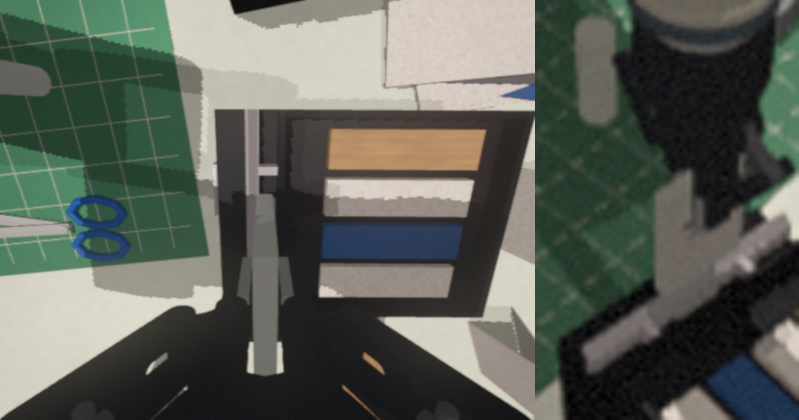

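```bash
python3 - <<'E'
from h import *
W=np.load('w4.npz');g=W['pixels'].astype(int).sum(2)//3
for v in(140,165,176,192,200,206,215,230): print(v,[int(x) for x in g[v-1:v+2,256:306].mean(0)])
s=sense();print(s['eef_pos'])
P=s['eef_pos'][:2];y=s['tcp_rot'][2];ty=np.array([np.sin(y),-np.cos(y)]);tx=np.array([np.cos(y),np.sin(y)])
for n,u,v,z in[('hL',269,204,145.5),('hR',294,204,145.5)]:
    d=ray(W,u,v,z)[:2]-P;print(n,d@tx,d@ty)
E
```

```text
140 [63, 63, 62, 63, 68, 91, 130, 154, 155, 143, 132, 130, 130, 129, 129, 130, 130, 132, 141, 142, 94, 45, 37, 36, 40, 51, 59, 62, 62, 61, 61, 60, 61, 60, 61, 61, 60, 60, 56, 48, 46, 48, 49, 50, 49, 50, 47, 45, 39, 36]
165 [59, 58, 58, 59, 61, 78, 119, 152, 156, 147, 132, 129, 129, 129, 129, 130, 130, 131, 137, 138, 115, 102, 101, 101, 102, 105, 106, 108, 108, 107, 108, 108, 108, 108, 108, 107, 108, 106, 96, 71, 51, 44, 43, 43, 42, 44, 39, 35, 32, 30]
176 [57, 56, 57, 56, 59, 70, 113, 150, 158, 150, 134, 128, 129, 129, 129, 130, 130, 131, 136, 135, 102, 72, 66, 65, 67, 74, 80, 82, 82, 81, 82, 81, 82, 82, 81, 82, 82, 80, 69, 52, 43, 42, 41, 42, 41, 41, 37, 32, 31, 30]
192 [34, 34, 34, 38, 46, 58, 95, 136, 154, 151, 136, 127, 127, 127, 127, 128, 129, 130, 135, 130, 88, 50, 42, 43, 47, 54, 55, 56, 56, 55, 54, 50, 47, 43, 40, 39, 37, 35, 31, 28, 27, 29, 28, 26, 27, 28, 28, 27, 28, 29]
200 [32, 31, 33, 31, 32, 35, 50, 74, 90, 94, 93, 94, 95, 96, 95, 95, 97, 104, 114, 117, 115, 114, 113, 113, 113, 113, 112, 113, 112, 112, 112, 111, 110, 108, 100, 88, 76, 51, 32, 27, 28, 28, 28, 28, 27, 28, 28, 28, 29, 27]
206 [33, 31, 31, 31, 32, 34, 47, 72, 90, 94, 93, 94, 95, 95, 95, 96, 98, 109, 118, 116, 114, 113, 113, 114, 113, 114, 112, 112, 112, 112, 111, 111, 111, 109, 104, 94, 77, 49, 30, 27, 27, 27, 28, 27, 26, 28, 28, 29, 28, 28]
215 [29, 31, 31, 32, 31, 33, 46, 71, 89, 93, 94, 94, 94, 95, 95, 97, 100, 105, 107, 106, 106, 104, 105, 107, 111, 112, 113, 112, 112, 113, 112, 112, 112, 111, 110, 102, 85, 52, 30, 25, 26, 26, 28, 25, 27, 26, 27, 27, 27, 28]
230 [31, 30, 30, 32, 31, 31, 41, 65, 88, 94, 94, 94, 94, 94, 95, 98, 101, 102, 102, 102, 102, 101, 102, 102, 102, 102, 102, 102, 101, 102, 102, 102, 102, 102, 102, 101, 99, 88, 57, 31, 27, 26, 25, 26, 27, 27, 25, 25, 27, 26]
[ 597.69752956 -124.0543518   194.45016436]
hL 21.72656931327362 -9.069263083433608
hR 21.766708926800675 6.751744780322998
```

```bash
python3 - <<'E'
from h import *
W=np.load('w4.npz');p=W['pixels'][120:300,240:330,::-1]
cv2.imwrite('pics/c5.png',cv2.resize(p,None,fx=3.3,fy=3.3,interpolation=cv2.INTER_CUBIC))
E
```

```text
(no output)
```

View pics/c5.png

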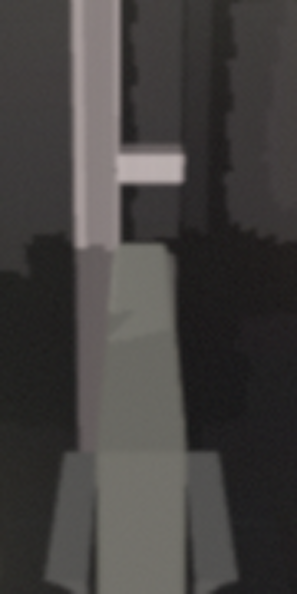

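```bash
python3 - <<'E'
from h import *
W=np.load('w4.npz');s=sense()
P=s['eef_pos'][:2];y=-.106+np.pi/2;ty=np.array([np.sin(y),-np.cos(y)]);tx=np.array([np.cos(y),np.sin(y)])
for n,u,v,z in[('hL',273.7,196,145.5),('hR',292.3,196,145.5),('lip inner top',276.0,165,118),('stop right',294.8,167,114),('stop mid',285,170,114),('tip',283,194,145.5),('lip outer',261.5,165,118),('slot nominal',*proj(W,[598.8,-124.8,100]),100)]:
    d=ray(W,u,v,z)[:2]-P;print(n,d@tx,d@ty)
E
```

```text
hL 26.978068483076036 -6.041122317337581
hR 27.000397022154605 5.632427986001866
lip inner top 41.846912150959376 -5.186824306003759
stop right 39.762323561056505 8.062870937854996
stop mid 37.60318487341149 1.1062898094394877
tip 28.285837650597163 -0.20483126477096203
lip outer 41.833282071987476 -15.29064963664608
slot nominal -0.6248199234146136 1.1751733380777236
```

Emit:
{"op": "play_rows", "data": {
  "moves": [
    [[0.001,0.0012,0],[0,0,0],0],
    [[0,0,0.005],[0,0,0],0],
    [[0,0,0.005],[0,0,0],0],
    [[0,0,0.005],[0,0,0],0],
    [[0,0,0.004],[0,0,0],0],
    [[0,0,0.004],[0,0,0],0],
    [[0,0,0.003],[0,0,0],0],
    [[0,0,0.003],[0,0,0],0],
    [[0,0,0],[0,0,0],0]
  ]
}}

```text
clock: 15.85
eef_pos: [599.8, -123.5, 165.8]
tcp_rot: [-3.141, -0.0, 1.464]
contact_force: [-0.5, -0.1, -0.6]
opening: 0.112
```

Emit:
{"op": "play_rows", "data": {
  "moves": [
    [[0,0,0.002],[0,0,0],0],
    [[0,0,0.002],[0,0,0],0],
    [[0,0,0],[0,0,0],0]
  ]
}}

```text
clock: 16.15
eef_pos: [599.9, -123.6, 162.0]
tcp_rot: [-3.141, 0.0, 1.464]
contact_force: [0.2, 1.3, -0.6]
opening: 0.113
```

Emit:
{"op": "play_rows", "data": {
  "moves": [
    [[0,0,0.002],[0,0,0],0],
    [[0,0,0.002],[0,0,0],0],
    [[0,0,0],[0,0,0],0]
  ]
}}

```text
clock: 16.45
eef_pos: [599.9, -123.6, 158.0]
tcp_rot: [-3.141, -0.0, 1.464]
contact_force: [-0.4, 0.0, -0.7]
opening: 0.115
```

Emit:
{"op": "play_rows", "data": {
  "moves": [
    [[0,0,0.002],[0,0,0],0],
    [[0,0,0.001],[0,0,0],0],
    [[0,0,0],[0,0,0],0]
  ]
}}

```text
clock: 16.75
eef_pos: [600.2, -123.6, 155.5]
tcp_rot: [3.141, 0.0, 1.464]
contact_force: [0.1, -0.2, 2.7]
opening: 0.113
```

Emit:
{"op": "play_rows", "data": {
  "moves": [
    [[0,0,0.001],[0,0,0],0],
    [[0,0,0.001],[0,0,0],0],
    [[0,0,0],[0,0,0],0]
  ]
}}

```text
clock: 17.05
eef_pos: [600.2, -123.6, 153.5]
tcp_rot: [3.141, 0.0, 1.464]
contact_force: [-1.6, 0.9, 5.9]
opening: 0.116
```

Emit:
{"op": "play_rows", "data": {
  "moves": [
    [[0,0,0.001],[0,0,0],0],
    [[0,0,0.001],[0,0,0],0],
    [[0,0,0.001],[0,0,0],0],
    [[0,0,0],[0,0,0],0]
  ]
}}

```text
clock: 17.45
eef_pos: [600.3, -123.7, 150.7]
tcp_rot: [3.141, 0.0, 1.464]
contact_force: [-1.7, 0.4, 8.4]
opening: 0.11
```

Emit:
{"op": "play_rows", "data": {
  "moves": [
    [[0,0,0.001],[0,0,0],0],
    [[0,0,0],[0,0,0],0]
  ]
}}

```text
clock: 17.65
eef_pos: [600.3, -123.7, 149.8]
tcp_rot: [3.141, 0.0, 1.464]
contact_force: [-1.3, -0.2, 8.4]
opening: 0.112
```

Emit:
{"op": "play_rows", "data": {
  "moves": [
    [[0,0,0.001],[0,0,0],0],
    [[0,0,0],[0,0,0],0]
  ]
}}

```text
clock: 17.85
eef_pos: [600.3, -123.6, 149.1]
tcp_rot: [3.141, 0.0, 1.464]
contact_force: [-3.3, 0.3, 10.0]
opening: 0.113
```

Emit:
{"op": "play_rows", "data": {
  "moves": [
    [[0,-0.0006,0.001],[0,0,0],0],
    [[0,0,0],[0,0,0],0]
  ]
}}

```text
clock: 18.05
eef_pos: [600.3, -123.7, 149.0]
tcp_rot: [3.14, 0.0, 1.464]
contact_force: [-2.7, -0.0, 15.4]
opening: 0.115
```

Emit:
{"op": "play_rows", "data": {
  "moves": [
    [[0,0,0.0007],[0,0,0],0],
    [[0,0,0],[0,0,0],0]
  ]
}}

```text
clock: 18.25
eef_pos: [600.3, -123.7, 149.0]
tcp_rot: [3.139, 0.0, 1.464]
contact_force: [-5.8, 1.6, 23.2]
opening: 0.113
```

Emit:
{"op": "play_rows", "data": {
  "moves": [
    [[0,0,-0.0004],[0,0,0],0],
    [[0,0,0],[0,0,0],0],
    [[0,0,0],[0,0,0],0]
  ]
}}

```text
clock: 18.55
eef_pos: [600.3, -123.7, 149.1]
tcp_rot: [3.139, 0.0, 1.464]
contact_force: [-4.3, 0.8, 19.5]
opening: 0.112
```

```bash
python3 - <<'E'
from h import *
d=snap('wrist','w6');e=snap('scene','s6');s=sense();print(s['eef_pos'],s['tcp_rot'],s['contact_force'],s['wrist_torque'])
f=lambda i,x,y,w,h,k:cv2.resize(i[y:y+h,x:x+w],None,fx=k,fy=k,interpolation=cv2.INTER_CUBIC)
cv2.imwrite('pics/c6.png',np.hstack([f(d['pixels'],150,80,200,210,2),f(e['pixels'],215,180,120,140,3)])[:,:,::-1])
E
```

```text
[ 600.29090596 -123.69445614  149.04288152] [3.13947171e+00 1.65303381e-04 1.46427737e+00] [-4.00340452  0.82689458 19.54959784] [0.21388674 0.96567004 0.01789765]
```

View pics/c6.png

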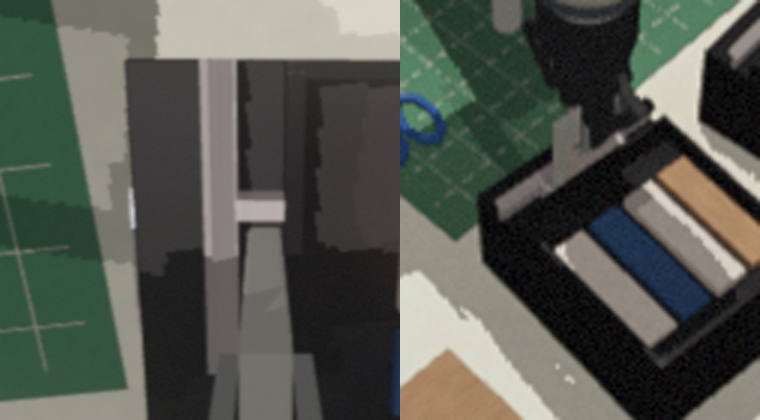

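```bash
python3 -c "
from rig import *
s=sense();print(s['eef_pos'],s['contact_force'],s['opening']);sign_off()"
```

```text
[ 600.29090596 -123.69445614  149.04288152] [-4.00340452  0.82689458 19.54959784] 0.10767103962454433
the job is handed in; nothing more can be done
```

I pushed the drawer home, fitted the label holder behind the lip, and handed the job in at about 18.6 s with the holder still gripped and pressed down.

- **Drawer:** the push force peaked at about 15 N, dropped as the drawer passed the detent, then rose again at a firm stop. A picture right after, and the last one, both show the front flush with the unit.
- **Holder seating:** the shoe first touched with the TCP about 156 mm above the table. The force rose roughly as its spring should, to 10 N, then stiffly once the TCP stopped at 149.0 mm. That matches the holder bottom standing on the 100 mm deck.
- **At hand-in:** it is pressed with about 19.5 N, with no sign of slipping in the grip. The tool is within about 2 mrad of upright, and the last pictures show the holder between the lip and the tray wall.
- **Force:** the downward press briefly reached 23 N, so I eased it off slightly.
- **Side force:** a side force of about 4 N towards the robot remained, probably the holder resting lightly against the tray wall. A 0.6 mm shift did not clear it.
- **Other objects:** I touched nothing else on purpose, and saw nothing disturbed in the views I took. I did not take a final full check of all of them.

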